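Charge the lead furnace and set the square for a cramp

ROBOT

A 6-joint arm with a two-finger parallel gripper is mounted at the origin on the work surface. World frame = base frame: x ahead of the robot, y to its left, z up, the work surface at z = 0. Lengths are in m, angles in rad, forces in N, time in s.
With the tool pointing down it reaches from about 0.275 to 0.875 m from the base axis. Payload 12.5 kg.
Tool frame: the origin (TCP) lies at the very end of the fingers, on their centre line; the grasp point (between the pads) lies 19 mm behind it; z points along the fingers, y is the line along which they close (so a half turn about z gives the same grasp; the last joint's range is limited). The gripper opens to 85 mm and grips with 20 to 120 N. Pads are 22 mm wide; open, the fingers measure 114 mm over their backs; the gripper's body (76 mm by 85 mm) begins 54 mm behind the grasp point. The pads swing forward as they close: fully open they stand 13 mm farther back than shut.
Start: joints at [-1.434, 0.351, 1.652, -0, 1.139, -0.085], TCP at [0.121, -0.537, 0.231] pointing down, gripper open.
Joint ranges: [-2.75, 2.75], [-0.79, 2.1], [0.01, 2.65], [-1.57, 4.71], [0.07, 3.14], [-2.87, 2.87]. Speed limits (rad/s): [2.22, 2.22, 2.79, 3.14, 3.14, 3.14].

INTERFACE

Orientations are given as a 3x3 rotation matrix whose columns are the frame's x, y, z axes.
In Python, from bench import manip gives the robot as it stands. Calls block until the motion is done:
- manip.move_ptp(position, orientation): joint-space move of the TCP to a pose.
- manip.move_l(position, attitude=None, max_speed=0.15): straight line of the TCP; attitude=None keeps the orientation; max_speed is the mean speed in m/s.
- manip.move_j(angles): joint-space move.
- manip.set_gripper(opening, effort=None): opening from 0.0 (shut) to 1.0 (fully open); effort is the grip in N (None keeps the last); returns when the fingers have stopped.
- manip.dwell(seconds).
- manip.inverse_kinematics(position, orientation): joint angles nearest the present ones, or None.
- manip.grab_frame(name): name is "scene" or "top" or "wrist"; returns (picture, depth): 400x640x3 uint8, red, green, blue; 400x640 float32, m along the optical axis (not along the pixel's ray), 0 where there is no reading.
- manip.get_calibration(name): a dict with "camera_matrix" (3x3 intrinsics, pixels), "k1" (the pictures are not rectified: a ray, as slopes to the right and down, at radius r is drawn at 1 + k1 r^2 times it, then the intrinsics apply), "R" (3x3) and "t" (3): a world point X has camera coordinates R X + t. Camera axes: x right, y down, z forward; pixel columns grow to the right and rows downward; lengths in m; the calibration is good to about 2 mm. A picture is of the moment at which its call begins: read the wrist's pose just before it. get_calibration takes no time and is no camera call; for the wrist camera it gives the pose at the moment of the call.
A pose or a line that the arm cannot do raises manip.Unreachable and nothing moves.
- manip.sign_off(): hands the job in; it is judged then, once.
Trained networks look in the newest picture that a camera, given by its name, has taken for a name from the list of things; names that differ only in an ending like _2 or _b are one class to them, and where a whole thing is asked for, a point or a joint stands for the part that bears it (a point fixed in the world has none). Each returns a list of dicts, best first, with "confidence" (0 to 1); they miss things now and then, are a little off and sometimes report something else, mostly with a low value. They report only what shows in the picture. A call takes as long as a camera call.
- manip.look_for(camera, name): "at" ([x, y, z] in m, in world coordinates, good to about 4 mm: the middle of the surface that is visible of it).
Readings, each from a call of its own:
- manip.current_time(): time.
- manip.current_qpos(): joint angles.
- manip.current_joint_vel(): joint speeds.
- manip.current_joint_torque(): joint torques, N m.
- manip.current_ee_pos(): TCP position.
- manip.current_tcp_rot(): TCP orientation.
- manip.current_force(): force on the tool from outside, world axes, zero at the start.
- manip.current_ft_torque(): the same for the moment, N m.
- manip.current_grip_width(): opening from 0.0 (shut) to 1.0 (fully open).
- manip.current_grip_force(): force on a finger pad.
Only numpy, scipy, OpenCV 4.12 (cv2) and the standard library are available. Lean on these libraries where they do the work, as an engineer would, in place of code of your own. Each camera call takes 0.05 s, during which the arm holds its last target. There are 200 camera calls.

TASK

Get ready to lead a cramp into the stone: slide the furnace shutter open, stand all the lead billets together in the charging ladle, lower the loaded ladle level through the slot, tip it nose-down inside until it is empty and bring it out again, never letting it touch the cover plate or shutter. Stand the ladle back on its drip tray, slide the shutter fully shut and then press the start button fully in. Lay the square on the stone about midway along its front face, the blade flat across the top and the wooden stock flush against that face, and leave the other things on the bench where they are (the square may get knocked while you work: see that it lies right at the end).

Things in the scene. Friction and masses are not known exactly. Their poses are not given: they have to be found in the camera images.
- furnace: Grey bench furnace, case 240 x 190 x 161 mm, a control console 55 mm wide on its left side; fixed. Origin under the middle of the case; x away from the robot at yaw 0, y left. Under the cover's slot is the melting trough: in the cover's frame its inside is x -107 to +107 mm, y -48 to +50 mm, its floor 145 mm below the cover's top face.
- cover: Bright steel cover plate, 240 x 190 x 4 mm, on top of the furnace. Origin: centre of its slot, on the plate's top face, 165 mm above the bench. x runs along the slot (152 mm long), y across it (64 mm wide), to the left. Plate reaches x +-120 mm, y -55 to +135 mm. Two guide rails, 10 mm thick and 9 mm high, run along y at x = +-94 mm.
- shutter (a joint): Dark steel shutter (176 x 80 mm, its top 5 mm above the plate) that slides between the rails over the slot: 0 = fully shut, 0.080 m = fully open, growing towards the cover's +y. About 1.5 N to slide; stays where it is left; starts shut or partly open.
- shutter_handle (a point): Middle of the shutter's upright black tab handle: 44 mm along the cover's x, 12 mm thick along y, standing 5 to 35 mm above the plate; this point is 22 mm above the plate.
- start (a joint): Travel of the start button on the console: 0 = out, 0.006 m = fully in (about 5 N, springs back).
- start_top (a point): Centre of the top face of the black start button, 28 mm across, in a steel collar on top of the console (console top 135 mm above the bench, button top 18 mm above that). It is pressed straight down.
- ladle_boat (a point): Charging ladle (0.25 kg): steel boat with a tall handle. Point: its middle, on top of its 3 mm floor. x from nose to handle, z up. x -65 (nose) to +65 mm (back of stem), 42 mm wide, 36 inside; walls 12 mm above the floor, rear wall's inside at x +54 mm; flat floor x -51 to +54, then the open nose rises 4 mm. Tipped nose-down over 25 deg, billets slide out; 32 empties it (beyond, the nose may meet fallen billets).
- ladle_grip (a point): Middle of the ladle's wooden grip, 20 x 20 mm and 50 mm tall (upright when the boat is level), at ladle x = +61 mm, y = 0, 117 mm above ladle_boat. Below it an 8 x 8 mm stem runs down to the boat's rear. A gripper pointing straight down into the boat clears the grip from x = +5 mm towards the nose; billets can stand at x = +5, -18 and -41 mm.
- tray: Drip tray for the ladle: dark steel, 190 mm (x) x 90 mm (y), floor 3 mm thick, rim 8 mm high and 3 mm thick. Origin under its centre. Fixed. The ladle starts on it, nose towards the tray's -x.
- stone_edge (a point): Pale sawn stone block, 150 mm (x) x 200 mm (y) x 90 mm high, fixed. This point: middle of the upper edge of its front face (the tooled face, nearest the robot). x points horizontally into the stone, at right angles to the front face; y along the edge; z up.
- square_heel (a point): Small try square, 0.18 kg: wooden stock, steel blade at right angles. Point: middle of the stock's brass-faced inner face (60 mm long along y) at the level of the blade's underside. x along the blade, z up. Blade x 0 to 150, y -30 to 0, z 0 to 4 mm; the stock reaches 10 mm below it. Starts blade-down on a slab 25 mm thick, stock hanging over the slab's end. May be knocked 2 to 4 cm aside.
- square_stock (a point): Centre of the square's wooden stock: 30 mm (along the blade's x) x 60 mm (y) x 24 mm high; 15 mm behind the inner face and 2 mm above the level of the blade's underside. Same axes as square_heel. It can be taken across its 60 mm length from above.
- billet1_mid (a point): Centre of a lead billet, a plain grey cylinder 18 mm across and 38 mm tall, 0.11 kg, standing on the bench in front of the stone. Two or three of the four are there (None or not seen if absent).
- billet2_mid (a point): Centre of a lead billet, a plain grey cylinder 18 mm across and 38 mm tall, 0.11 kg, standing on the bench in front of the stone. Two or three of the four are there (None or not seen if absent).
- billet3_mid (a point): Centre of a lead billet, a plain grey cylinder 18 mm across and 38 mm tall, 0.11 kg, standing on the bench in front of the stone. Two or three of the four are there (None or not seen if absent).
- billet4_mid (a point): Centre of a lead billet, a plain grey cylinder 18 mm across and 38 mm tall, 0.11 kg, standing on the bench in front of the stone. Two or three of the four are there (None or not seen if absent).
- mallet: Bystander: round white carving mallet standing on its head, 92 mm across, 240 mm tall, wooden handle up. Origin under its centre.
- chisel1: Bystander: stone chisel, about 210 mm long, lying along its x. Origin under its middle.
- chisel2: Bystander: wider stone chisel, about 190 mm long, lying along its x. Origin under its middle.
- brush: Bystander: flat brush with wooden handle, 190 mm long, lying along its x. Origin under its middle.
- cramp: Bystander: steel cramp, a flat bar 162 x 24 mm with both ends turned up 26 mm. Origin under its middle.
- offcut: Bystander: stone offcut, 70 x 50 x 62 mm. Origin under its centre.
- tin: Bystander: steel tin, 74 mm across, 95 mm tall. Origin under its centre.

How it is judged:
On the way, in this order (a step that is already met when the one before it is completed fails the run):
1. all the billets are in the ladle's boat (x of billet1_mid in the frame of ladle_boat between -0.068 and 0.058 m and y of billet1_mid in the frame of ladle_boat between -0.02 and 0.02 m and z of billet1_mid in the frame of ladle_boat between 0 and 0.04 m and x of billet2_mid in the frame of ladle_boat between -0.068 and 0.058 m and y of billet2_mid in the frame of ladle_boat between -0.02 and 0.02 m and z of billet2_mid in the frame of ladle_boat between 0 and 0.04 m and x of billet3_mid in the frame of ladle_boat between -0.068 and 0.058 m and y of billet3_mid in the frame of ladle_boat between -0.02 and 0.02 m and z of billet3_mid in the frame of ladle_boat between 0 and 0.04 m and x of billet4_mid in the frame of ladle_boat between -0.068 and 0.058 m and y of billet4_mid in the frame of ladle_boat between -0.02 and 0.02 m and z of billet4_mid in the frame of ladle_boat between 0 and 0.04 m), for 0.3 s.
2. the loaded boat is level and below the cover plate, inside the trough (all of step 1 and z of ladle_boat in the frame of cover below -0.022 m and x of ladle_boat in the frame of cover between -0.08 and 0.08 m and y of ladle_boat in the frame of cover between -0.03 and 0.03 m and angle between ladle_boat's own z axis and vertical below 0.25 rad), for 0.1 s.
3. the ladle is tipped inside the trough and all the billets have gone to the bottom (x of billet1_mid in the frame of cover between -0.11 and 0.11 m and y of billet1_mid in the frame of cover between -0.05 and 0.052 m and z of each of billet1_mid, billet2_mid, billet3_mid, billet4_mid in the frame of cover below -0.085 m and x of billet2_mid in the frame of cover between -0.11 and 0.11 m and y of billet2_mid in the frame of cover between -0.05 and 0.052 m and x of billet3_mid in the frame of cover between -0.11 and 0.11 m and y of billet3_mid in the frame of cover between -0.05 and 0.052 m and x of billet4_mid in the frame of cover between -0.11 and 0.11 m and y of billet4_mid in the frame of cover between -0.05 and 0.052 m and z of ladle_boat in the frame of cover below -0.022 m and angle between ladle_boat's own z axis and vertical above 0.35 rad), for 0.1 s.
4. with the ladle out and the shutter fully shut, the start button is pressed fully in (value of joint shutter below 0.005 m and value of joint start above 0.0045 m and height (world z) of ladle_boat below 0.05 m), for 0.05 s.
At the end, for the whole second after the job is handed in: Billets in the trough; ladle upright on the tray (30 mm along, 23 mm across of its centre, 4 deg); shutter shut within 5 mm; square: blade flat on the stone (4 mm), stock within 3 mm of the front face and 2 deg of square, within 35 mm of its middle (x of billet1_mid in the frame of cover between -0.11 and 0.11 m and y of billet1_mid in the frame of cover between -0.05 and 0.052 m and z of each of billet1_mid, billet2_mid, billet3_mid, billet4_mid in the frame of cover below -0.06 m and x of billet2_mid in the frame of cover between -0.11 and 0.11 m and y of billet2_mid in the frame of cover between -0.05 and 0.052 m and x of billet3_mid in the frame of cover between -0.11 and 0.11 m and y of billet3_mid in the frame of cover between -0.05 and 0.052 m and x of billet4_mid in the frame of cover between -0.11 and 0.11 m and y of billet4_mid in the frame of cover between -0.05 and 0.052 m and x of ladle_boat in the frame of tray between -0.03 and 0.03 m and y of ladle_boat in the frame of tray between -0.023 and 0.023 m and z of ladle_boat in the frame of tray below 0.014 m and angle between ladle_boat's own z axis and vertical below 0.07 rad and value of joint shutter below 0.005 m and x of square_heel in the frame of stone_edge between -0.003 and 0.003 m and y of square_heel in the frame of stone_edge between -0.035 and 0.035 m and z of square_heel in the frame of stone_edge between -0.004 and 0.004 m and angle between the x axis of square_heel and the x axis of stone_edge, either way round below 0.035 rad and x of square_stock in the frame of stone_edge below 0 m and angle between square_heel's own z axis and vertical below 0.04 rad); the robot touches nothing.
It fails at once if the ladle touches the cover plate, its rails or the shutter (more than 1 N) (contact force between ladle and cover above 1 N).
It fails at once if a bystander is moved more than 30 mm (distance of any of mallet, chisel1, chisel2, brush, cramp, offcut, tin from where it was at the start of the episode above 0.03 m).
Of billet1, billet2, billet3, billet4 only 2 to 3 are there at a start; the rules pass over those that are not, and their reading is None.
At some moment in a run one of square may be knocked a few centimetres aside while the robot is not near it.
It also fails if it takes over 210 s, if anything falls off the work surface, if the arm or the gripper's body presses on something with over 40 N, if the wrist force passes 120 N, or if a joint passes its speed limit or range.

## Working session

There is one attempt and no reset: what is moved stays moved. The work goes in short steps, each a Python script; the robot and the scene stay as the last script left them, time stands still between calls to the robot, and variables do not carry over. Pictures are saved under pics/ and viewed, at most 14 in all, crops included, and the job is handed in when it is done.

```bash
ls; mkdir -p pics; cat > h.py <<'E'
import numpy as np, cv2
from bench import manip as m
def snap(cam,name):
    p,d=m.grab_frame(cam); c=m.get_calibration(cam)
    cv2.imwrite(f'pics/{name}.png',p[:,:,::-1]); np.savez(f'pics/{name}.npz',p=p,d=d,**{k:np.array(v) for k,v in c.items()})
    return p,d,c
def rays(c,uv):
    K=np.array(c['camera_matrix']);k1=float(c['k1'])
    uv=np.atleast_2d(np.array(uv,float))
    return cv2.undistortPoints(uv.reshape(-1,1,2),K,np.array([k1,0,0,0.])).reshape(-1,2)
def cloud(d,c):
    h,w=d.shape;v,u=np.mgrid[:h,:w]
    r=rays(c,np.stack([u.ravel(),v.ravel()],1)); z=d.ravel()[:,None]
    P=np.hstack([r*z,z]); X=(P-np.array(c['t']))@np.array(c['R'])
    X[d.ravel()==0]=np.nan
    return X.reshape(h,w,3)
def proj(c,X):
    X=np.atleast_2d(X);P=X@np.array(c['R']).T+np.array(c['t']);s=P[:,:2]/P[:,2:]
    r2=(s**2).sum(1,keepdims=True);s=s*(1+float(c['k1'])*r2);K=np.array(c['camera_matrix'])
    return s@K[:2,:2].T+K[:2,2]
def down(yaw):  # closing axis y at angle yaw from world y; z down
    c,s=np.cos(yaw),np.sin(yaw)
    y=np.array([-s,c,0]);z=np.array([0,0,-1.]);x=np.cross(y,z)
    return np.stack([x,y,z],1)
E
python3 - <<'E'
from h import *
np.set_printoptions(precision=4,suppress=True)
for cam in ['scene','top']:
    snap(cam,cam+'0')
    for n in 'furnace cover shutter shutter_handle start_top ladle_boat ladle_grip tray stone_edge square_heel square_stock billet1_mid mallet chisel1 brush cramp offcut tin'.split():
        print(cam,n,[(np.round(o['at'],3).tolist(),round(o['confidence'],2)) for o in m.look_for(cam,n)][:4])
print(m.current_time(),m.current_tcp_rot())
E
```

```text
pics
scene furnace [([0.641, 0.07, 0.168], 0.83), ([0.827, 0.019, 0.095], 0.6)]
scene cover [([0.615, 0.08, 0.167], 0.6), ([0.505, 0.356, 0.032], 0.54)]
scene shutter [([0.618, 0.042, 0.171], 0.63)]
scene shutter_handle [([0.62, 0.042, 0.169], 0.98), ([0.612, 0.207, 0.156], 0.18)]
scene start_top []
scene ladle_boat [([0.594, -0.132, 0.012], 0.63), ([0.644, 0.066, 0.167], 0.49)]
scene ladle_grip [([0.602, -0.13, 0.011], 0.81)]
scene tray [([0.553, -0.137, -0.001], 0.89), ([0.65, -0.257, 0.051], 0.17), ([0.623, 0.045, 0.167], 0.15)]
scene stone_edge [([0.642, -0.436, 0.091], 0.85), ([0.504, 0.358, 0.029], 0.44)]
scene square_heel [([0.318, 0.244, 0.013], 0.71), ([0.506, 0.358, 0.028], 0.69)]
scene square_stock [([0.503, 0.361, 0.026], 0.6)]
scene billet1_mid [([0.504, 0.357, 0.029], 0.65), ([0.616, 0.079, 0.17], 0.47), ([0.622, 0.042, 0.168], 0.46)]
scene mallet [([0.328, -0.429, 0.107], 0.74)]
scene chisel1 [([0.826, 0.018, 0.095], 0.55), ([0.384, -0.15, 0.012], 0.52), ([0.314, 0.241, 0.014], 0.48)]
scene brush [([0.343, 0.121, 0.021], 0.61), ([0.316, 0.243, 0.014], 0.56), ([0.415, -
[... 754 characters left out ...]
031], 0.78), ([0.605, 0.094, 0.166], 0.68)]
top square_stock [([0.501, 0.369, 0.031], 0.78), ([0.796, 0.024, 0.096], 0.19)]
top billet1_mid [([0.541, -0.133, 0.007], 0.4)]
top mallet [([0.318, -0.421, 0.108], 0.56)]
top chisel1 [([0.371, -0.139, 0.016], 0.72), ([0.305, 0.225, 0.017], 0.71), ([0.603, 0.084, 0.163], 0.53)]
top brush [([0.356, 0.1, 0.016], 0.66)]
top cramp [([0.743, -0.193, 0.009], 0.71), ([0.501, 0.362, 0.027], 0.53)]
top offcut [([0.63, -0.251, 0.059], 0.85), ([0.317, -0.427, 0.111], 0.48)]
top tin [([0.795, 0.022, 0.097], 0.72), ([0.744, -0.191, 0.006], 0.45), ([0.63, -0.246, 0.058], 0.41)]
1.9 [[ 0.9755  0.2199  0.    ]
 [ 0.2199 -0.9755  0.    ]
 [ 0.     -0.     -1.    ]]
```

View pics/scene0.png

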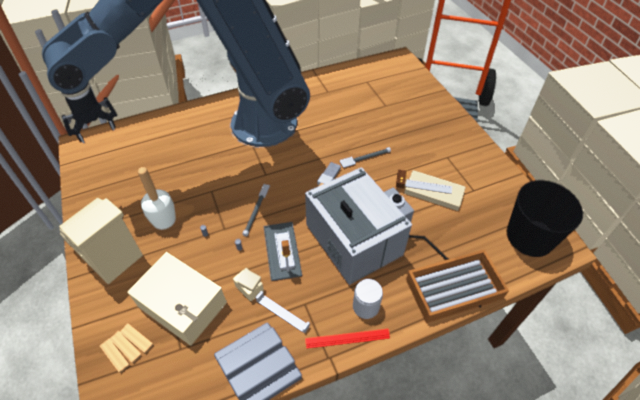

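View pics/top0.png

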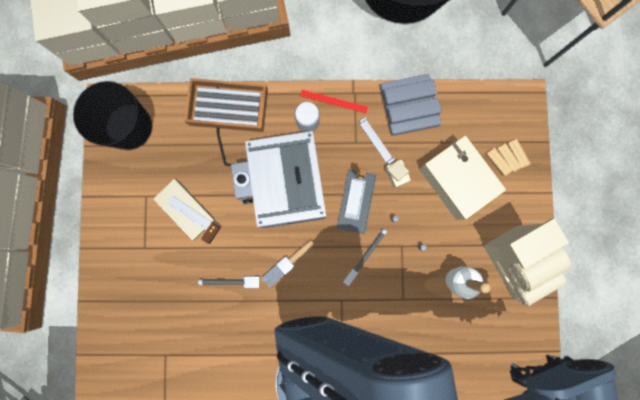

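Scene view: furnace in the middle (~355,225), ladle on tray (282,250), two billets (204,231) and (238,244), stone (178,298), square on its slab (432,187). The top view agrees: billets at (395,217) and (422,246), with the shutter apparently over the slot (300,175). Next I'll fit shapes from the top depth, then take wrist close-ups.

```bash
cat > fit.py <<'E'
from h import *
def load(n):
    z=np.load(f'pics/{n}.npz'); return z['p'],z['d'],{k:z[k] for k in ('camera_matrix','k1','R','t')}
def rect(X,lo,hi,xr,yr):
    k=(X[...,2]>lo)&(X[...,2]<hi)&(X[...,0]>xr[0])&(X[...,0]<xr[1])&(X[...,1]>yr[0])&(X[...,1]<yr[1])
    k=cv2.morphologyEx(k.astype(np.uint8),cv2.MORPH_OPEN,np.ones((3,3)))>0
    P=X[k]; r=cv2.minAreaRect((P[:,:2]*1000).astype(np.float32))
    return r,len(P),np.median(P[:,2])
E
python3 - <<'E'
from fit import *
p,d,c=load('top0');X=cloud(d,c)
print('cam',-c['R'].T@c['t'],c['camera_matrix'][0,0],c['k1'])
for n,a in dict(cover=(.155,.19,(.4,.8),(-.06,.19)),stone=(.08,.1,(.45,.85),(-.65,-.27)),slab=(.018,.04,(.3,.65),(.22,.5)),tray=(.006,.012,(.4,.68),(-.2,-.06)),offcut=(.05,.07,(.5,.75),(-.33,-.2))).items(): print(n,rect(X,*a))
for u,v in [(395,217),(422,246),(297,175),(240,180)]: print(u,v,X[v-1:v+2,u-1:u+2].reshape(-1,3).max(0),X[v,u])
# other small bumps in front of stone
k=((X[...,2]>.028)&(X[...,2]<.05)&(X[...,0]>.3)&(X[...,0]<.7)&(X[...,1]>-.6)&(X[...,1]<-.15)).astype(np.uint8)
n,l,s,ce=cv2.connectedComponentsWithStats(k)
for i in range(1,n):
    if s[i,4]>3: print(s[i],X[l==i].mean(0))
w=m.get_calibration('wrist');R=m.current_tcp_rot();print('wrist cam in tool',np.array(R).T@(-w['R'].T@w['t']-np.array(m.current_ee_pos())),'axes',np.array(R).T@w['R'].T,w['camera_matrix'][0])
E
```

```text
cam [ 0.42935918 -0.01274734  1.34837268] 431.7465714138489 -0.03653625920719385
cover (((605.484375, 85.00765991210938), (241.01065063476562, 190.07252502441406), 8.394975662231445), 5794, np.float64(0.16716431787529762))
stone (((618.7532958984375, -439.78204345703125), (204.3584747314453, 155.20602416992188), 35.09440612792969), 3433, np.float64(0.09015598361469744))
slab (((529.7504272460938, 410.62750244140625), (189.5225830078125, 92.56610870361328), 43.63939666748047), 1706, np.float64(0.026415767583447748))
tray (((0.0, 0.0), (0.0, 0.0), 0.0), 0, np.float64(nan))
offcut (((641.337890625, -248.0957489013672), (51.06806564331055, 45.535614013671875), 40.406776428222656), 249, np.float64(0.06149118666455277))
395 217 [ 0.50444401 -0.23559815  0.03927204] [ 0.50137109 -0.23918796  0.03516818]
422 246 [ 0.41581145 -0.31480481  0.0417837 ] [ 0.4126999  -0.31921344  0.0349292 ]
297 175 [0.61025669 0.052865   0.2024468 ] [0.60704935 0.04978906 0.2024468 ]
240 180 [0.60434867 0.21434367 0.16271975] [0.60202057 0.21220191 0.15282647]
[400 160   5   6  11] [ 0.66947573 -0.26285731  0.04441709]
[387 163   7   6  15] [ 0.65967467 -0.22497161  0.04249249]
[421 167  40  53 140] [ 0.57233109 -0.37980924  0.03876819]
[390 173  20  14 114] [ 0.61475783 -0.25633927  0.04332566]
[393 216   6   6  28] [ 0.49766098 -0.23993922  0.03724774]
[487 230  28  53 198] [ 0.36937092 -0.55530347  0.03808124]
[420 245   6   5  26] [ 0.40971987 -0.31987585  0.0382201 ]
[447 273   2  11  12] [ 0.31693203 -0.39151017  0.04117142]
wrist cam in tool [ 0.08350268 -0.00052608 -0.14212434] axes [[ 4.15759086e-05 -9.46615828e-01 -3.22363883e-01]
 [ 9.99999911e-01 -9.56135663e-05  4.09739512e-04]
 [-4.18688268e-04 -3.22363872e-01  9.46615740e-01]] [340.42373243   0.         319.32531667]
  return _methods._mean(a, axis=axis, dtype=dtype,
  ret = ret.dtype.type(ret / rcount)
```

```bash
python3 - <<'E'
from h import *
np.set_printoptions(precision=4,suppress=True)
m.move_l([0.121,-0.537,0.40],max_speed=0.3)
def go(p,yaw):
    q=m.inverse_kinematics(p,down(yaw)); print(p,q)
    m.move_ptp(p,down(yaw))
go([0.44,-0.30,0.40],np.radians(-40)); snap('wrist','wA')
for n in ['billet1_mid','stone_edge','ladle_grip','ladle_boat','tray']: print(n,[(np.round(o['at'],3).tolist(),round(o['confidence'],2)) for o in m.look_for('wrist',n)][:4])
go([0.52,-0.06,0.40],np.radians(0)); snap('wrist','wB')
for n in ['ladle_grip','ladle_boat','tray','shutter_handle','start_top','cover']: print(n,[(np.round(o['at'],3).tolist(),round(o['confidence'],2)) for o in m.look_for('wrist',n)][:4])
print(m.current_time())
E
python3 -c "
import cv2,numpy as np
a=cv2.imread('pics/wA.png');b=cv2.imread('pics/wB.png')
cv2.imwrite('pics/AB.png',np.vstack([cv2.resize(a[:],(480,300)),cv2.resize(b,(480,300))]))"
```

```text
[0.44, -0.3, 0.4] [-0.6858  0.1997  1.4416 -0.      1.5003 -1.5585]
billet1_mid []
stone_edge [([0.605, -0.426, 0.091], 0.91)]
ladle_grip [([0.583, -0.129, 0.008], 0.89)]
ladle_boat [([0.581, -0.126, 0.007], 0.74), ([0.313, -0.424, 0.112], 0.65)]
tray [([0.536, -0.132, 0.003], 0.83)]
[0.52, -0.06, 0.4] [-0.2038  0.1812  1.464  -0.      1.4964 -1.7746]
ladle_grip [([0.582, -0.128, 0.004], 0.56), ([0.324, 0.204, 0.011], 0.53)]
ladle_boat [([0.576, -0.125, 0.006], 0.58)]
tray [([0.536, -0.128, 0.002], 0.69)]
shutter_handle [([0.593, 0.038, 0.17], 0.82)]
start_top [([0.603, 0.204, 0.159], 0.62)]
cover [([0.578, 0.081, 0.173], 0.71)]
5.725
```

View pics/AB.png

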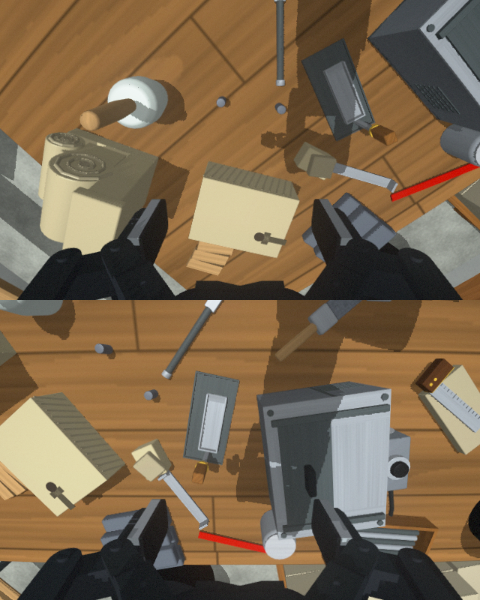

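View A (upper) shows two billets at (221,103) and (281,109), the stone at (245,205) with a hook near its far corner (268,238), and the ladle with its grip at the far end (378,133). View B (lower) shows the shutter handle at (308,480), the start button at (399,468) and the square's stock at (433,378). I see no third billet. Next I'll fit precisely from the depth clouds.

```bash
python3 - 2>/dev/null <<'E'
from fit import *
np.set_printoptions(precision=4,suppress=True)
out=[]
for nm in ['wA','wB']:
    p,d,c=load(nm);X=cloud(d,c)
    print(nm)
    for n,a in dict(cover=(.16,.18,(.4,.8),(-.06,.19)),handle=(.188,.21,(.5,.7),(-.02,.15)),btn=(.147,.165,(.5,.7),(.17,.26)),stone=(.083,.097,(.45,.85),(-.65,-.27)),grip=(.14,.155,(.5,.7),(-.2,-.06)),ladle=(.011,.03,(.42,.66),(-.2,-.05)),tray=(.0045,.03,(.42,.68),(-.2,-.05)),b1=(.034,.045,(.47,.53),(-.27,-.2)),b2=(.034,.045,(.38,.44),(-.35,-.29)),offcut=(.055,.07,(.5,.75),(-.33,-.2))).items():
        try: r=rect(X,*a); print(n,np.round(np.r_[r[0][0],r[0][1],r[0][2]],1),r[1],round(r[2],4))
        except Exception as e: print(n,'-')
    k=(X[...,2]>.098)&(X[...,2]<.2)&(X[...,0]>.55)&(X[...,0]<.8)&(X[...,1]<-.35)&(X[...,1]>-.6); print('hook',np.nanmin(X[k],0),np.nanmax(X[k],0),k.sum()) if k.any() else 0
def ortho(nm,o,yaw,z,xr,yr,s=0.5):
    p,d,c=load(nm); xs=np.arange(xr[1],xr[0],-s); ys=np.arange(yr[1],yr[0],-s)
    gx,gy=np.meshgrid(xs,ys,indexing='ij'); ca,sa=np.cos(yaw),np.sin(yaw)
    W=np.stack([o[0]+(ca*gx-sa*gy)/1e3,o[1]+(sa*gx+ca*gy)/1e3,np.full_like(gx,z)],-1)
    uv=proj(c,W.reshape(-1,3)).reshape(*gx.shape,2).astype(np.float32)
    return cv2.remap(p[:,:,::-1].copy(),uv[...,0],uv[...,1],cv2.INTER_LINEAR)
a=ortho('wB',(.6113,.0454),np.radians(8.4),.168,(-130,130),(-70,150),.6)
b=ortho('wB',(.54,-.132),np.radians(-17),.008,(-110,110),(-70,70),.5)
h=max(a.shape[0],b.shape[0]); f=lambda i:cv2.copyMakeBorder(i,0,h-i.shape[0],0,8,0)
cv2.imwrite('pics/ortho.png',np.hstack([f(a),f(b)])); print(a.shape,b.shape)
E
```

```text
wA
cover [573.3  21.7 161.3  76.6   8.5] 6752 0.1663
handle [0. 0. 0. 0. 0.] 0 nan
btn [0. 0. 0. 0. 0.] 0 nan
stone [ 617.8 -440.8  203.7  152.2   34.7] 10802 0.0898
grip [ 623.9 -133.1   20.6   20.7   78.8] 291 0.1471
ladle [ 517.2 -132.9  214.    91.5   16.1] 780 0.0164
tray [ 537.3 -148.   142.8  215.8   77.9] 2566 0.0073
b1 [ 498.2 -240.9   15.1   16.9   51.8] 109 0.0378
b2 [ 410.2 -323.2   16.3   15.    49.7] 107 0.0378
offcut [ 651.  -270.6   57.9  103.6   24.5] 892 0.0609
wB
cover [605.   85.4 241.8 190.7   8.4] 25917 0.1652
handle [609.5  47.8  44.   11.7   6.7] 414 0.1987
btn [622.4 198.9 122.5  57.    0.6] 697 0.1569
stone [ 618.1 -440.5  204.7  153.2   35. ] 12189 0.0896
grip [ 623.2 -132.3   20.    20.2   78.2] 243 0.147
ladle [ 521.5 -148.4  215.9   56.9   16.9] 311 0.0144
tray [ 516.4 -132.1  216.    91.8   17.1] 1782 0.0067
b1 [ 497.7 -239.2   15.2   16.5   83.1] 114 0.0376
b2 [ 409.5 -323.6   17.8   17.8    5.5] 150 0.0374
offcut [ 651.  -270.8   57.4  104.    25.2] 910 0.0609
(434, 367, 3) (440, 280, 3)
```

View pics/ortho.png

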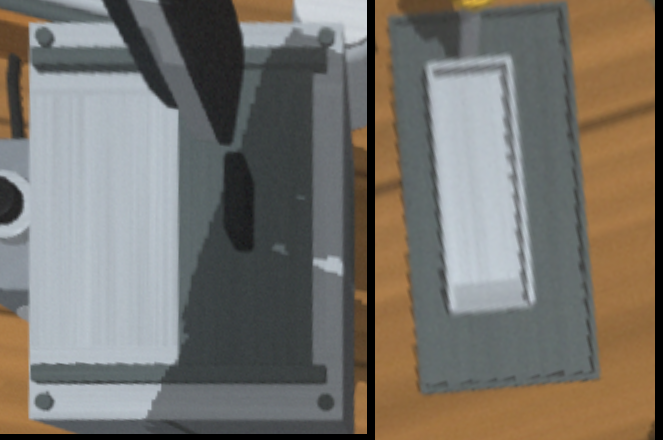

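The ortho view shows cover yaw at 8.4° and the shutter covering the slot (its edges at px 178 to 313, about y -38 to +43). The boat spans px (427,65) to (535,302), parallel to the tray at about -12°. Next I'll open the shutter and load the billets.

```bash
cat >> h.py <<'E'
CY=np.radians(8.4); CO=np.array([.6108,.0458,.165])   # cover frame
cx=np.array([np.cos(CY),np.sin(CY),0]); cy=np.array([-np.sin(CY),np.cos(CY),0])
LY=np.radians(-11.8); GR=np.array([.6235,-.1327])      # ladle start
lx=np.array([np.cos(LY),np.sin(LY)]); BO=GR-.061*lx
def st(*a): print(*a,'t',round(m.current_time(),2),'p',np.round(m.current_ee_pos(),4),'F',np.round(m.current_force(),1),'w',round(m.current_grip_width(),3),'gf',round(m.current_grip_force(),1))
def hover(p,R,z=None):
    m.move_ptp([p[0],p[1],p[2] if z is None else z],R)
E
python3 - <<'E'
from h import *
H=np.array([.6095,.0478,0]);R=down(CY)
m.move_ptp([*H[:2],.25],R); m.move_l([*H[:2],.174]); m.set_gripper(0.0,20); st('gripped')
for d in (.074,.079):
    e=H+cy*d; m.move_l([*e[:2],.174],max_speed=.08); st(d)
m.set_gripper(0.45); st('rel'); m.move_l([*e[:2],.30],max_speed=.3)
snap('wrist','open'); snap('top','top1')
print([(np.round(o['at'],3).tolist(),round(o['confidence'],2)) for o in m.look_for('top','shutter_handle')])
E
```

```text
gripped t 7.88 p [0.6095 0.0478 0.1742] F [-0.4  0.   2.4] w 0.138 gf 23.5
0.074 t 8.95 p [0.5986 0.1224 0.1742] F [-0.6  2.   5.9] w 0.132 gf 24.0
0.079 t 9.2 p [0.5983 0.1243 0.1742] F [  0.7 -17.6   6.2] w 0.135 gf 24.1
rel t 9.57 p [0.5978 0.1265 0.1737] F [ 0.2 -0.9 -0.2] w 0.449 gf 0.0
[([0.58, 0.127, 0.174], 0.74)]
```

The shutter hit its open stop (17.6 N). Next, the billets.

```bash
cat > bil.py <<'E'
from h import *
import sys
B={1:(.498,-.240),2:(.4098,-.3234)}; T={1:-.005,2:-.032}
R=down(LY)
for i in (1,2):
    b=B[i]; t=BO+T[i]*lx
    m.move_ptp([*b,.13],R)
    m.move_l([*b,.014]); m.set_gripper(0.0,40); st('grip',i)
    m.move_l([*b,.13],max_speed=.25)
    assert m.current_grip_width()>.1
    m.move_ptp([*t,.13],R); m.move_l([*t,.045],max_speed=.2); m.move_l([*t,.0205],max_speed=.05); st('down')
    m.set_gripper(0.45); m.move_l([*t,.13],max_speed=.2)
p=BO-.10*lx
m.move_ptp([*p,.25],R); snap('wrist','load'); st()
E
python3 bil.py; python3 - <<'E' 2>/dev/null
from fit import *
p,d,c=load('load');X=cloud(d,c)
for n,a in dict(grip=(.135,.155,(.5,.7),(-.2,-.06)),bil=(.032,.055,(.48,.6),(-.16,-.08))).items():
    k=(X[...,2]>a[0])&(X[...,2]<a[1])&(X[...,0]>a[2][0])&(X[...,0]<a[2][1])&(X[...,1]>a[3][0])&(X[...,1]<a[3][1])
    n_,l,s,ce=cv2.connectedComponentsWithStats(k.astype(np.uint8))
    for i in range(1,n_):
        if s[i,4]>20:
            q=X[l==i]; w=q[:,:2].mean(0)-BO; print(n,s[i,4],q.mean(0),'ladle xy',w@lx,w@[-lx[1],lx[0]], cv2.minAreaRect((q[:,:2]*1000).astype(np.float32)))
E
```

```text
grip 1 t 13.07 p [ 0.4986 -0.2403  0.015 ] F [-0.8  1.3  6.3] w 0.196 gf 38.9
down t 15.5 p [ 0.5589 -0.1191  0.0206] F [-1.9 -0.2  5. ] w 0.19 gf 40.4
grip 2 t 18.77 p [ 0.4103 -0.3237  0.0149] F [0.3 1.1 7. ] w 0.194 gf 38.9
down t 21.57 p [ 0.5324 -0.1136  0.0205] F [-2.7  0.5  5.1] w 0.192 gf 40.4
t 23.27 p [ 0.4657 -0.0997  0.2484] F [-0.1  1.2 -0.1] w 0.452 gf 0.0
grip 547 [ 0.62020484 -0.13123604  0.14434409] ladle xy 0.05747510270112473 0.0007591767396719757 ((622.8253173828125, -131.84645080566406), (19.730512619018555, 22.45896339416504), 77.74156188964844)
bil 231 [ 0.52903523 -0.11230093  0.04139374] ladle xy -0.035640011623928686 0.0006503118716131649 ((530.1265869140625, -112.43590545654297), (16.977949142456055, 17.074995040893555), 76.65848541259766)
bil 224 [ 0.55526837 -0.11765773  0.04115302] ladle xy -0.008865804234043559 0.0007712855636972869 ((556.4061279296875, -118.09178924560547), (16.908126831054688, 17.527063369750977), 53.6550178527832)
```

View pics/load.png

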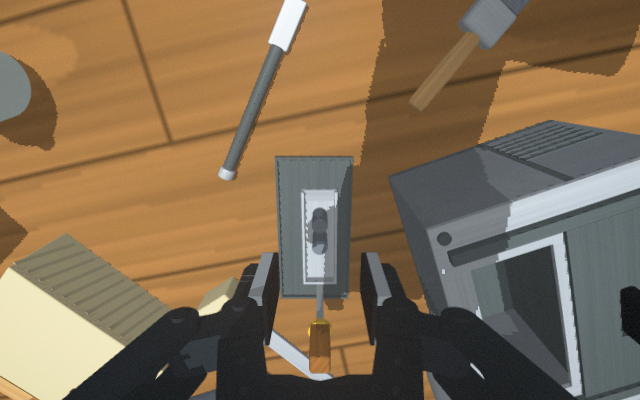

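Both billets stand in the boat at (318,215) and (318,240), and the slot is open at (520,310). Next I'll locate the slot precisely from the two views.

```bash
python3 - <<'E' 2>/dev/null
from fit import *
for nm in ['open','load','top1']:
    p,d,c=load(nm);X=cloud(d,c)
    g=np.arange(-100,100.1,.5); gy=np.arange(-50,50.1,.5)
    a,b=np.meshgrid(g,gy,indexing='ij')
    W=CO+a[...,None]/1e3*cx+b[...,None]/1e3*cy
    uv=proj(c,W.reshape(-1,3)).astype(np.float32).reshape(*a.shape,2)
    z=cv2.remap(X[...,2].astype(np.float32),uv[...,0],uv[...,1],cv2.INTER_NEAREST,borderValue=1)
    k=(z<.157).astype(np.uint8)
    n,l,s,_=cv2.connectedComponentsWithStats(k); i=1+s[1:,4].argmax()
    q=np.stack([a[l==i],b[l==i]],1).astype(np.float32)
    print(nm,cv2.minAreaRect(q),q.min(0),q.max(0),len(q))
    Xz=X[(np.abs(X[...,0]-.6)<.1)&(np.abs(X[...,1]-.08)<.08)&(np.abs(X[...,2]-.165)<.004)]; print('plate z',np.median(Xz[:,2]))
E
```

```text
open ((-2.7499923706054688, 0.9999961853027344), (62.99999237060547, 148.49996948242188), 90.0) [-77.  -30.5] [71.5 32.5] 36556
plate z 0.16766741940862492
load ((-4.000007629394531, -1.75), (145.99996948242188, 62.49999237060547), -0.0) [-77. -33.] [69.  29.5] 25302
plate z 0.1676188198400412
top1 ((0.0, -0.75), (66.5, 154.0), 90.0) [-77. -34.] [77.  32.5] 37927
plate z 0.1656227717002755
```

```bash
cat >> h.py <<'E'
OFF=np.array([.061,0,.100])
def lad(P,yaw,th=0.):
    c,s=np.cos(yaw),np.sin(yaw);Rz=np.array([[c,-s,0],[s,c,0],[0,0,1.]])
    ct,st_=np.cos(th),np.sin(th);Rl=Rz@np.array([[ct,0,-st_],[0,1,0],[st_,0,ct]])
    return np.asarray(P)+Rl@OFF, np.stack([Rl[:,1],Rl[:,0],-Rl[:,2]],1)
LY2=np.radians(-12.2); G2=np.array([.6231,-.1322]); B2=G2-.061*np.array([np.cos(LY2),np.sin(LY2)])
def cov(x,y,z): return CO+x*cx+y*cy+np.array([0,0,z])
def llad(P,yaw,th=0.,v=.1): p,R=lad(P,yaw,th); m.move_l(p,R,max_speed=v)
E
python3 - <<'E'
from h import *
np.set_printoptions(precision=3,suppress=True)
for a in [([*B2,.006],LY2),([*B2,.24],LY2),(cov(0,0,.075),CY),(cov(0,0,-.045),CY),(cov(0,0,-.055),CY,.58)]: print(m.inverse_kinematics(*lad(*a)))
p,R=lad([*B2,.006],LY2)
m.move_ptp([p[0],p[1],.26],R); m.set_gripper(.6); m.move_l(p,max_speed=.1); m.set_gripper(0.,110); st('grip')
llad([*B2,.03],LY2,v=.05); st('lift'); llad([*B2,.24],LY2,v=.15); st('up')
m.dwell(.3)
llad(cov(0,0,.075),CY,v=.12); m.dwell(.4); st('over')
snap('wrist','over'); snap('top','over_t'); snap('scene','over_s')
E
python3 - <<'E' 2>/dev/null
from fit import *
b=cv2.imread('pics/over.png')
p,d,c=load('over_t');X=cloud(d,c)
k=(X[...,2]>.235)&(X[...,2]<.30)&(abs(X[...,0]-.6)<.12)&(abs(X[...,1]-.05)<.08)
if k.any():
    q=X[k];w=q-CO;print(k.sum(),'x',np.percentile(w@cx,[1,50,99]),'y',np.percentile(w@cy,[1,50,99]),'z',np.percentile(q[:,2],[5,95]))
s=cv2.imread('pics/over_s.png')[120:300,260:460]; t=cv2.imread('pics/over_t.png')[110:260,200:380]
cv2.imwrite('pics/over2.png',np.hstack([cv2.resize(b,(480,300)),cv2.resize(s,(320,300))]))
E
```

```text
[-0.282  0.647  1.512 -0.     0.983 -0.069]
[-0.282  0.437  1.26  -0.     1.445 -0.069]
[ 0.012  0.513  1.144 -0.     1.484 -0.134]
[ 0.012  0.588  1.31  -0.     1.244 -0.134]
[-0.049  0.257  1.915  0.269  0.411 -0.411]
grip t 27.06 p [ 0.623 -0.132  0.106] F [ 0.8 -0.9  3.2] w 0.221 gf 107.2
lift t 27.69 p [ 0.623 -0.132  0.13 ] F [-0.3 -0.  -5.1] w 0.222 gf 107.5
up t 29.24 p [ 0.623 -0.132  0.339] F [-0.1  1.  -4.8] w 0.218 gf 107.5
over t 31.7 p [0.671 0.055 0.34 ] F [-0.6  0.8 -4.5] w 0.221 gf 107.7
9 x [0.05224069 0.05544119 0.05810986] y [-0.0202639  -0.01728375 -0.012302  ] z [0.24760382 0.25458774]
```

View pics/over2.png

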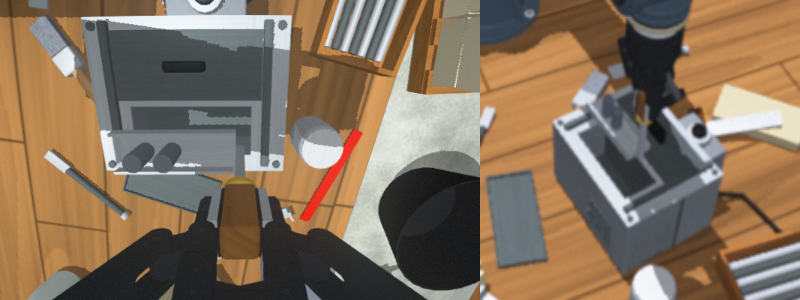

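The ladle is held level over the slot with both billets standing (wrist view (137,158) and (166,155)). I'll check its pose against the slot from the wrist depth before lowering it.

```bash
python3 - <<'E' 2>/dev/null
from fit import *
p,d,c=load('over');X=cloud(d,c);w=X-CO;a=w@cx;b=w@cy;z=X[...,2]
k=(z>.215)&(z<.262)&(abs(a)<.1)&(abs(b)<.06)
print('boat',k.sum(),np.percentile(a[k],[.5,99.5]),np.percentile(b[k],[.5,99.5]),np.percentile(z[k],[1,50,99]))
for lo,hi in [(-.06,-.03),(-.03,0),(0,.03),(.03,.05)]:
    s=k&(a>lo)&(a<hi); 
    f=s&(abs(b)<.008); print(lo,'b range',np.percentile(b[s],[.5,99.5]),'floor z',np.percentile(z[f],[10,50,90]),'rim z',np.percentile(z[s],[99]))
k=(z>.262)&(z<.30)&(abs(a)<.06)&(abs(b)<.03)
n,l,s,_=cv2.connectedComponentsWithStats(k.astype(np.uint8))
for i in range(1,n):
    if s[i,4]>40:
        q=l==i; print('bil',s[i,4],a[q].mean(),b[q].mean(),z[q].max())
E
```

```text
boat 8234 [-0.06413181  0.06335997] [-0.02088081  0.02144938] [0.23716861 0.24000679 0.25983432]
-0.06 b range [-0.02161241  0.02043402] floor z [0.23843213 0.23975941 0.24163041] rim z [0.25840791]
-0.03 b range [-0.02072642  0.02059278] floor z [0.23835402 0.24419094 0.25883129] rim z [0.26118894]
0 b range [-0.02068844  0.02141358] floor z [0.23816893 0.23907479 0.2474476 ] rim z [0.2581035]
0.03 b range [-0.02055027  0.02157147] floor z [0.23820497 0.23895317 0.23989165] rim z [0.25176406]
bil 784 -0.03111556811152005 0.0018329431957240941 0.27877287212147844
bil 756 -0.004679613214034575 0.002129905171196192 0.278717804619288
bil 85 0.05890986011775705 0.004411461649646554 0.29976875305435674
```

The ladle is centred within 1 mm and level. Next I'll lower it, tip it and bring it out.

```bash
python3 - <<'E'
from h import *
Y=-.0005
llad(cov(0,Y,.01),CY,v=.12); st('at slot'); llad(cov(0,Y,-.045),CY,v=.06); m.dwell(.3); st('in')
n=6
for i in range(1,n+1):
    llad(cov(0,Y,-.045-.008*i/n),CY,.58*i/n,v=.05); 
st('tipped'); m.dwell(.8); st('after')
snap('wrist','tip')
E
python3 - <<'E' 2>/dev/null
from fit import *
p,d,c=load('tip');X=cloud(d,c);w=X-CO;a=w@cx;b=w@cy;z=X[...,2]-.165
k=(abs(a)<.106)&(abs(b)<.048)&(z<-.09)&(z>-.138)
n,l,s,_=cv2.connectedComponentsWithStats(k.astype(np.uint8))
for i in range(1,n):
    if s[i,4]>30: q=l==i; print(s[i],a[q].mean(),b[q].mean(),z[q].min(),z[q].max())
E
```

```text
at slot t 32.54 p [0.6716 0.0542 0.2759] F [ 0.3  0.1 -3.1] w 0.223 gf 107.8
in t 33.91 p [0.6713 0.0542 0.2202] F [ 0.2 -0.  -4.3] w 0.22 gf 107.7
tipped t 36.13 p [0.6079 0.0448 0.2296] F [ 0.   0.6 -2.8] w 0.221 gf 111.9
after t 36.93 p [0.6071 0.0447 0.2291] F [ 0.8 -0.  -3.1] w 0.219 gf 111.9
[147 233  22  18  68] -0.05474009694399654 -0.047807644990006344 -0.1376170362347072 -0.10433377353637716
[159 232  90  20 410] -0.017294361796884563 -0.04775591203401671 -0.1310663016284467 -0.09005831080571063
```

View pics/tip.png

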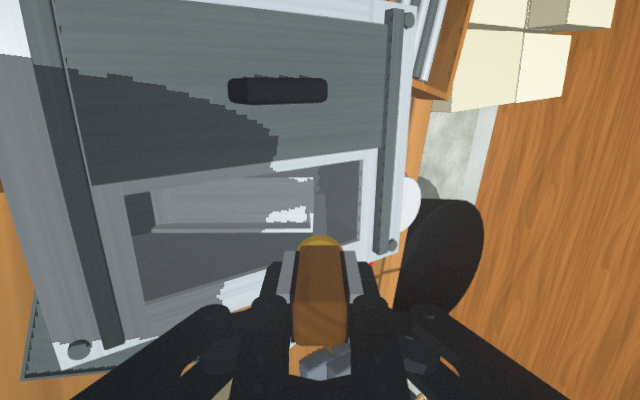

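The tipped boat is empty (floor clear at (240,205)), and the wrist force dropped by the billets' weight. Next: out, back onto the tray, shut the shutter and press the button.

```bash
python3 - <<'E'
from h import *
Y=-.0005; n=6
for i in range(n-1,-1,-1): llad(cov(0,Y,-.045-.008*i/n),CY,.58*i/n,v=.06)
st('level'); llad(cov(0,Y,.075),CY,v=.12); st('out')
snap('wrist','out')
T=np.array([.556,-.1235])
llad([*T,.24],LY2,v=.2); llad([*T,.03],LY2,v=.15); llad([*T,.0065],LY2,v=.04); st('tray')
m.set_gripper(.55); p,R=lad([*T,.0065],LY2); m.move_l([p[0],p[1],.30],max_speed=.2); st('free')
E
python3 - <<'E' 2>/dev/null
from fit import *
p,d,c=load('out');X=cloud(d,c);w=X-CO;a=w@cx;b=w@cy;z=X[...,2]-.165
k=(abs(a)<.106)&(abs(b)<.052)&(z<-.09)&(z>-.137)
n,l,s,_=cv2.connectedComponentsWithStats(k.astype(np.uint8))
for i in range(1,n):
    if s[i,4]>30: q=l==i; print(s[i],a[q].mean(),b[q].mean(),z[q].min(),z[q].max())
E
```

```text
level t 38.98 p [0.6709 0.0542 0.2195] F [-0.   0.2 -1.9] w 0.223 gf 111.8
out t 40.13 p [0.671  0.0542 0.339 ] F [ 0.   0.5 -2.1] w 0.223 gf 111.8
tray t 43.61 p [ 0.6155 -0.1363  0.1064] F [-1.3 -0.2  0.7] w 0.22 gf 112.3
free t 45.11 p [ 0.6152 -0.1363  0.2987] F [-0.3  0.2 -0.1] w 0.55 gf 0.0
[193 143  31  30 602] -0.08818462219924823 -0.006723220464257025 -0.1369804194606003 -0.12590024786393325
[315 183  20  11 214] 0.06767467267618385 -0.04774878103416371 -0.1369044456711707 -0.0900765253445028
```

```bash
python3 - <<'E'
from fit import *
H=np.array([.6095,.0478,0]);R=down(CY); e=H+cy*.0785
m.move_ptp([*e[:2],.25],R); m.move_l([*e[:2],.174]); m.set_gripper(0.0,20); st('g')
e=H+cy*.002; m.move_l([*e[:2],.174],max_speed=.08); st('near')
for d in (0,-.0015,-.003,-.0045):
    e=H+cy*d; m.move_l([*e[:2],.174],max_speed=.03); st(d)
    if np.linalg.norm(m.current_force()[:2])>10: break
m.set_gripper(.5); m.move_l([*e[:2],.30],max_speed=.3)
m.move_ptp([.56,.19,.30],R); snap('wrist','btn'); p,d,c=load('btn');X=cloud(d,c)
w=X-CO;a=w@cx;b=w@cy
k=(X[...,2]>.1465)&(X[...,2]<.16)&(b>.138)&(b<.21)&(abs(a)<.07)
n,l,s,_=cv2.connectedComponentsWithStats(k.astype(np.uint8))
for i in range(1,n):
    if s[i,4]>30:
        q=X[l==i]; print(s[i],cv2.minEnclosingCircle((q[:,:2]*1000).astype(np.float32)),np.median(q,0),np.median(p[l==i],0))
k=(X[...,2]>.19)&(X[...,2]<.21)&(b<.1)&(abs(a)<.06)
if k.any(): print('handle cov',np.median(a[k]),np.median(b[k]))
print([(np.round(o['at'],3).tolist(),round(o['confidence'],2)) for o in m.look_for('wrist','start_top')]); st()
E
```

```text
g t 47.52 p [0.5986 0.1243 0.1751] F [-1.3 -8.   3.8] w 0.137 gf 25.3
near t 48.63 p [0.6096 0.0495 0.1751] F [-2.  -1.7  5.3] w 0.136 gf 25.6
0 t 48.88 p [0.6099 0.0477 0.1751] F [-1.5 -0.8  6.5] w 0.136 gf 25.6
-0.0015 t 49.13 p [0.6101 0.0463 0.1751] F [-2.1 -0.7  5.9] w 0.136 gf 25.6
-0.003 t 49.38 p [0.6103 0.0451 0.1751] F [-1.9  1.7  6.7] w 0.134 gf 25.6
-0.0045 t 49.63 p [0.6103 0.045  0.1751] F [-3.3  9.8  6.9] w 0.134 gf 25.8
[ 310  210   44   41 1096] ((606.4393310546875, 208.6004180908203), 21.39699363708496) [0.60339967 0.20736414 0.15544862] [36. 36. 36.]
handle cov -0.0026318684800058353 0.0022190983531776526
[([0.605, 0.209, 0.159], 0.59)]
t 51.37 p [0.5603 0.1891 0.2994] F [ 0.2 -0.1  0.2] w 0.504 gf 0.0
```

View pics/btn.png

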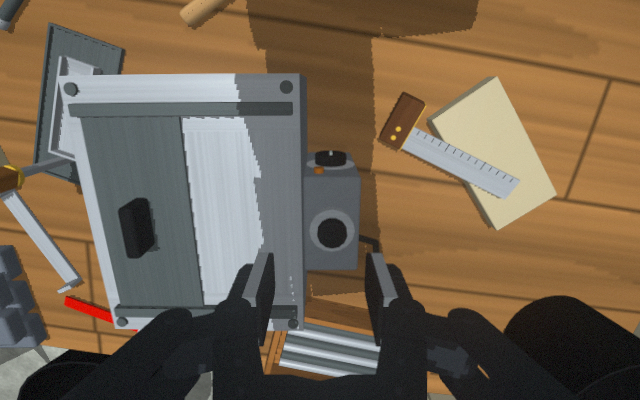

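The shutter is against its stop. The button centre is at px (332,233). The square has already been knocked: it lies skewed on its slab, stock at (402,120). Next I'll press the button and then look closely at the square.

```bash
python3 - <<'E'
from fit import *
p,d,c=load('btn'); X=cloud(d,c)
g=cv2.cvtColor(p,cv2.COLOR_RGB2GRAY); k=((g<60)&(X[...,2]>.149)&(X[...,2]<.16)); k[:, :300]=0;k[:,370:]=0;k[:205]=0;k[265:]=0
n,l,s,ce=cv2.connectedComponentsWithStats(k.astype(np.uint8)); i=1+s[1:,4].argmax(); q=X[l==i]
(b,r)=cv2.minEnclosingCircle((q[:,:2]*1000).astype(np.float32)); b=np.array(b)/1e3; print(b,r,np.median(q[:,2]),ce[i])
R=down(CY); m.move_ptp([*b,.22],R); m.set_gripper(0.0,40); m.move_l([*b,.162],max_speed=.15); st('above')
z=.156
while z>.140:
    m.move_l([*b,z],max_speed=.03); f=m.current_force()[2]
    if f>12: break
    z-=.0015
st('pressed'); m.dwell(.25); st('hold'); m.move_l([*b,.30],max_speed=.2)
m.set_gripper(1.0)
m.move_ptp([.42,.30,.22],down(np.radians(30))); snap('wrist','sq')
print([(n,np.round(o['at'],3).tolist(),round(o['confidence'],2)) for n in ('square_heel','square_stock') for o in m.look_for('wrist',n)]); st()
E
```

```text
[0.60626721 0.20866696] 13.932151794433594 0.15636518146700618 [331.82466568 232.68053492]
above t 52.85 p [0.6066 0.2088 0.1626] F [-0.3  0.6  0.1] w 0.005 gf 0.0
pressed t 54.45 p [0.6066 0.2088 0.1508] F [-6.4 -2.2 21.4] w 0.0 gf 10.9
hold t 54.7 p [0.6066 0.2088 0.1508] F [-5.6 -1.1 22.7] w -0.001 gf 10.9
[('square_heel', [0.528, 0.324, 0.032], 0.76), ('square_stock', [0.53, 0.322, 0.029], 0.79)]
t 57.43 p [0.4213 0.2997 0.2204] F [-0.3 -0.1  0.4] w 0.997 gf 0.0
```

View pics/sq.png

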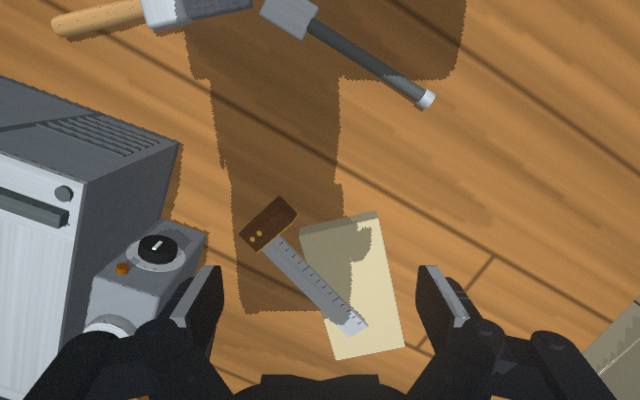

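The button met a firm stop after only about 3 mm, so I suspect the fingers hit the collar. I'll check the collar height and the square's pose from the depth.

```bash
python3 - 2>/dev/null <<'E'
from fit import *
np.set_printoptions(precision=4,suppress=True)
p,d,c=load('btn');X=cloud(d,c);r=np.hypot(X[...,0]-.6063,X[...,1]-.2087)
for lo,hi in [(0,.006),(.006,.012),(.012,.015),(.015,.017),(.017,.019),(.019,.021),(.021,.024),(.024,.027)]:
    k=(r>=lo)&(r<hi);print(lo,k.sum(),np.percentile(X[k][:,2],[10,50,90]))
w=X-CO;print('console z',np.median(X[(w@cy>.14)&(w@cy<.185)&(abs(w@cx)<.05)&(r>.028)][:,2]))
p,d,c=load('sq');X=cloud(d,c); hsv=cv2.cvtColor(p,cv2.COLOR_RGB2HSV)
roi=np.zeros(d.shape,bool);roi[190:350,230:380]=1
print('bench',np.nanmedian(X[100:140,480:560,2]))
k=roi&(X[...,2]>.012); 
# stock: saturated brown & above 20mm ; blade: grey
st=roi&(hsv[...,1]>110)&(X[...,2]>.022); bl=roi&(hsv[...,1]<70)&(X[...,2]>.02)
for n,kk in (('stock',st),('blade',bl)):
    kk=cv2.morphologyEx(kk.astype(np.uint8),cv2.MORPH_OPEN,np.ones((3,3)))
    nn,l,s,ce=cv2.connectedComponentsWithStats(kk); i=1+s[1:,4].argmax(); q=X[l==i]
    A=np.c_[q[:,:2],np.ones(len(q))]; co=np.linalg.lstsq(A,q[:,2],rcond=None)[0]
    print(n,s[i],cv2.minAreaRect((q[:,:2]*1000).astype(np.float32)),'z',np.percentile(q[:,2],[5,50,95]),'slope',co[:2])
    (vx,vy,x0,y0)=cv2.fitLine((q[:,:2]*1000).astype(np.float32),cv2.DIST_L2,0,.01,.01).ravel(); print('dir',np.degrees(np.arctan2(vy,vx)),x0,y0)
E
```

```text
0 123 [0.1557 0.1567 0.1575]
0.006 368 [0.1558 0.1565 0.1574]
0.012 296 [0.1464 0.1534 0.1562]
0.015 157 [0.1459 0.1467 0.1477]
0.017 212 [0.1457 0.1466 0.1475]
0.019 300 [0.1446 0.1463 0.1472]
0.021 407 [0.134  0.1355 0.1457]
0.024 343 [0.1337 0.1344 0.1354]
console z 0.35156783099976774
bench -0.0006060470164259749
stock [ 240  199   56   53 1517] ((504.4947814941406, 281.2330627441406), (30.403940200805664, 62.10911178588867), 73.6277084350586) z [0.0243 0.0309 0.0367] slope [-0.0967  0.1424]
dir -15.850909 500.8947 282.2574
blade [ 271  217  109  133 9439] ((543.5399780273438, 381.48028564453125), (177.6885223388672, 119.8585433959961), 33.33955001831055) z [0.0228 0.0246 0.0354] slope [0.0316 0.0082]
dir 47.34832 523.15234 385.9844
```

```bash
python3 - <<'E'
from h import *
b=[.6063,.2087]; R=down(CY)
m.move_ptp([*b,.25],R); m.set_gripper(0.0,40); m.move_l([*b,.162],max_speed=.2)
for z in np.arange(.159,.1405,-.001):
    m.move_l([*b,z],max_speed=.04); f=m.current_force()[2]; print(round(z,4),round(m.current_ee_pos()[2],4),round(f,1))
    if f>28: break
m.dwell(.2); st(); m.move_l([*b,.30],max_speed=.3)
E
```

```text
0.159 0.1599 0.4
0.158 0.1581 0.3
0.157 0.1571 0.7
0.156 0.1561 1.8
0.155 0.1551 2.9
0.154 0.1541 2.7
0.153 0.153 3.6
0.152 0.152 3.6
0.151 0.1511 5.0
0.15 0.151 12.0
0.149 0.1508 19.8
0.148 0.1507 25.7
0.147 0.1506 33.2
t 63.09 p [0.6066 0.2088 0.1506] F [-11.7  -3.4  33.4] w -0.0 gf 16.6
```

The trace shows contact at 0.157 and a stop at 0.151. That's the full 6 mm, so the button was fully in. Next, the square: its stock has slid off the slab and is tilted. I'll fit its pose robustly.

```bash
cat > sqfit.py <<'E'
from fit import *
np.set_printoptions(precision=4,suppress=True)
def plane(q,tol=.0015):
    rng=np.random.default_rng(0);best=None
    for _ in range(300):
        a=q[rng.choice(len(q),3,False)];n=np.cross(a[1]-a[0],a[2]-a[0]);L=np.linalg.norm(n)
        if L<1e-9: continue
        n/=L; n*=np.sign(n[2]) or 1
        if n[2]<.9: continue
        k=abs((q-a[0])@n)<tol
        if best is None or k.sum()>best.sum(): best=k
    c=q[best].mean(0);n=np.linalg.svd(q[best]-c,full_matrices=False)[2][2];return best,c,n*np.sign(n[2])
E
python3 - 2>/dev/null <<'E'
from sqfit import *
p,d,c=load('sq');X=cloud(d,c);hsv=cv2.cvtColor(p,cv2.COLOR_RGB2HSV)
roi=np.zeros(d.shape,np.uint8);cv2.fillConvexPoly(roi,np.array([(232,238),(280,190),(303,210),(255,258)]),1)
k=(roi>0)&(hsv[...,1]>100)&(X[...,2]>.018);q=X[k];b,ce,n=plane(q);q=q[b]
print('stock',len(k[k]),b.sum(),'c',ce,'n',n,cv2.minAreaRect((q[:,:2]*1000).astype(np.float32)))
roi[:]=0;cv2.fillConvexPoly(roi,np.array([(272,250),(284,240),(358,322),(344,330)]),1)
q=X[roi>0];b,cb,nb=plane(q);print('blade',len(q),b.sum(),cb,nb)
roi[:]=0;cv2.fillConvexPoly(roi,np.array([(350,250),(370,240),(395,330),(370,340)]),1)
print('slab z',np.median(X[roi>0][:,2]))
p,d,c=load('wA');X=cloud(d,c);print('hook',X[317,357],X[310:325,350:370,2].min(),X[310:325,350:370,2].max())
sx=np.array([np.cos(np.radians(-55.1)),np.sin(np.radians(-55.1))]);sc=np.array([.6182,-.4404])
h=X[317,357,:2]-(sc-.075*sx);print('hook in stone',h@sx,h@[-sx[1],sx[0]],'edge',sc-.075*sx)
E
python3 -c "
import cv2
i=cv2.imread('pics/sq.png')[185:345,225:385];cv2.imwrite('pics/sqc.png',cv2.resize(i,(560,560)))"
```

```text
stock 1582 1285 c [0.5047 0.2811 0.0309] n [ 0.1638 -0.1826  0.9695] ((505.6763000488281, 281.0997314453125), (29.995708465576172, 59.831268310546875), 74.82740783691406)
blade 1808 1775 [0.542  0.3639 0.0293] [ 0.1687 -0.179   0.9693]
slab z nan
hook [ 0.6844 -0.4277  0.0913] nan nan
hook in stone 0.10247121806035112 0.06154342681587843 edge [ 0.5753 -0.3789]
```

View pics/sqc.png

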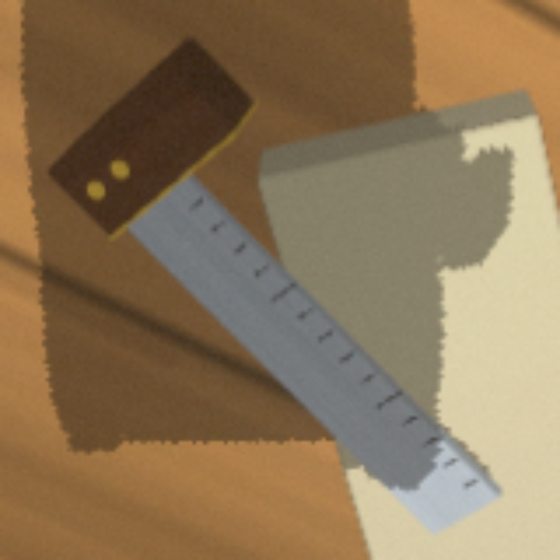

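The square leans 14°, tip on the slab and stock on the bench; both plane fits agree. Before grasping, I'll check the clearance between the tilted gripper body and the console.

```bash
cat >> h.py <<'E'
def sqpose():
    n=np.array([.166,-.181,.969]);n/=np.linalg.norm(n);a=np.radians(74.8)
    x=np.array([np.cos(a),np.sin(a),0]);x-=x@n*n;x/=np.linalg.norm(x)
    return np.array([.5055,.2811,.0309]),x,np.cross(n,x),n
E
python3 - 2>/dev/null <<'E'
from fit import *
np.set_printoptions(precision=4,suppress=True)
p,d,c=load('btn');X=cloud(d,c)
k=(X[...,2]>.122)&(X[...,2]<.15)&(X[...,1]>.15)&(X[...,1]<.3)&(abs(X[...,0]-.59)<.12)
k=cv2.morphologyEx(k.astype(np.uint8),cv2.MORPH_OPEN,np.ones((3,3)))>0
r=cv2.minAreaRect((X[k][:,:2]*1000).astype(np.float32));print(r);box=cv2.boxPoints(r)/1e3;print(box)
T,x,y,n=sqpose()
def clear(nz):   # min distance of body (42.5 x 42.5 half) below console top to console box
    yy=y-y@nz*nz;yy/=np.linalg.norm(yy);xx=np.cross(yy,nz)
    tcp=T-.02*nz; best=9
    for s in np.arange(.073,.13,.006):
        for a in np.linspace(-.0425,.0425,12):
            for b in np.linspace(-.0425,.0425,12):
                P=tcp+nz*s+yy*a+xx*b
                if P[2]<.14: best=min(best,-cv2.pointPolygonTest((box*1e3).astype(np.float32),(float(P[0]*1e3),float(P[1]*1e3)),True))
    return best
for f in (0,.25,.5,.75,1):
    v=np.array([n[0]*f,n[1]*f,1]);v/=np.linalg.norm(v);print(f,clear(v))
for kx,ky in ((1,0),(1,-.3),(1,-.5),(.5,-.5)):
    v=np.array([n[0]*kx,-n[1]*ky,1]);v/=np.linalg.norm(v)
R=np.stack([-x,y,-n],1);print(m.inverse_kinematics(T-.02*n,R))
E
```

```text
((604.1906127929688, 208.41873168945312), (104.5275650024414, 55.40586471557617), 8.31739616394043)
[[0.5485 0.2283]
 [0.5565 0.1734]
 [0.6599 0.1886]
 [0.6519 0.2434]]
0 9
0.25 7.671255687736131
0.5 3.1840532791170144
0.75 0.02257138478747913
1 -3.566226238652244
[ 0.3308  0.7389  1.6623  0.3006  0.8641 -2.7417]
```

```bash
cat >> h.py <<'E'
def sqtool(g=.04,flip=-1):
    T,x,y,n=sqpose(); zh=np.array([0,0,1.])
    nz=zh-(zh@y)*y; nz/=np.linalg.norm(nz); xh=np.cross(y,nz); nz=nz+g*xh; nz/=np.linalg.norm(nz)
    Y=y*flip; Z=-nz; return np.stack([np.cross(Y,Z),Y,Z],1),nz
E
cat > grab.py <<'E'
from h import *
T,x,y,n=sqpose();R,nz=sqtool();Rs=np.stack([x,y,n],1)
c=T-.012*n; tcp=c-.008*nz
print('R_rel',np.round(R.T@Rs,3).tolist(),'tcp',tcp,'q',np.round(m.inverse_kinematics(tcp,R),2))
m.move_ptp([.45,.30,.30],R); m.set_gripper(1.0)
m.move_ptp(tcp+.12*nz,R); m.move_l(tcp+.03*nz,max_speed=.15); m.move_l(tcp,max_speed=.06); st('down')
m.set_gripper(0.,60); st('grip')
rel=R.T@(T-np.array(m.current_ee_pos())); np.savez('rel.npz',Rrel=R.T@Rs,trel=rel); print('stocktop in tool',rel)
E
python3 - <<'E' 2>/dev/null
from h import *
T,x,y,n=sqpose();R,nz=sqtool();c=T-.012*n; tcp=c-.008*nz
box=(np.array([[.5485,.2283],[.5565,.1734],[.6599,.1886],[.6519,.2434]])*1e3).astype(np.float32);best=99
for s in np.arange(.073,.13,.004):
    for a in np.linspace(-.0425,.0425,12):
        for b in np.linspace(-.0425,.0425,12):
            P=tcp+nz*s+R[:,1]*a+R[:,0]*b
            if P[2]<.14: best=min(best,-cv2.pointPolygonTest(box,(float(P[0]*1e3),float(P[1]*1e3)),True))
print('clear mm',best)
for s in (-1,1):
    for o in (.043,.057):print('tip z',(tcp+R[:,1]*s*o)[2])
print(m.inverse_kinematics(tcp,R),m.inverse_kinematics(tcp+.12*nz,R),m.inverse_kinematics([.45,.30,.30],R))
E
```

```text
clear mm -0.4326654234130867
tip z 0.020461646060115347
tip z 0.023395135995483318
tip z 0.0024416364571406765
tip z -0.0004918534782272933
[0.38909692 0.77283348 1.57966713 0.11515799 0.98466785 0.57699272] [0.37128112 0.64050857 1.47568273 0.0984221  1.22112647 0.58951092] [0.44917628 0.363261   1.47604518 0.10755095 1.48925458 0.69140233]
```

```bash
python3 - <<'E' 2>/dev/null
from h import *
T,x,y,n=sqpose()
box=(np.array([[.5485,.2283],[.5565,.1734],[.6599,.1886],[.6519,.2434]])*1e3).astype(np.float32)
for g in (.04,.1,.15,.2,.25):
    R,nz=sqtool(g);c=T-.012*n; tcp=c-.008*nz; o=[]
    for hx,hy in ((.0425,.038),(.038,.0425)):
        best=99
        for s in np.arange(.073,.13,.004):
          for a in np.linspace(-hy,hy,12):
            for b in np.linspace(-hx,hx,12):
              P=tcp+nz*s+R[:,1]*a+R[:,0]*b
              if P[2]<.14: best=min(best,-cv2.pointPolygonTest(box,(float(P[0]*1e3),float(P[1]*1e3)),True))
        o.append(best)
    print(g,o,m.inverse_kinematics(tcp,R))
E
```

```text
0.04 [1.3224602035712376, 3.7055688161955045] [0.38909692 0.77283348 1.57966713 0.11515799 0.98466785 0.57699272]
0.1 [7.598088586345929, 9.857143309885794] [0.40851645 0.7880095  1.54987858 0.06101984 1.03180175 0.62591289]
0.15 [10.641115715388214, 12.858686181181497] [0.42414601 0.80169593 1.52501533 0.01975866 1.07207424 0.66193861]
0.2 [13.527574517534447, 15.891167798430729] [ 0.43918728  0.81615503  1.50029707 -0.01824523  1.11275755  0.69393493]
0.25 [16.591634274107655, 18.931023037816978] [ 0.45357794  0.8312191   1.47588233 -0.05324847  1.15343702  0.72220325]
```

```bash
sed -i 's/def sqtool(g=.04/def sqtool(g=.15/' h.py; cat >> grab.py <<'E'
m.move_l(np.array(m.current_ee_pos())+[0,0,.02],max_speed=.05); st('lift'); m.move_l([.47,.33,.26],max_speed=.15)
m.dwell(.2); st('held'); snap('wrist','held'); snap('scene','held_s')
E
python3 grab.py; python3 -c "
import cv2,numpy as np
a=cv2.imread('pics/held.png');b=cv2.imread('pics/held_s.png')[60:260,300:500]
cv2.imwrite('pics/held2.png',np.hstack([cv2.resize(a,(480,300)),cv2.resize(b,(300,300))]))"
```

```text
R_rel [[0.961, -0.0, -0.277], [0.0, -1.0, 0.0], [-0.277, 0.0, -0.961]] tcp [0.50159639 0.28256222 0.01153194] q [0.42 0.8  1.53 0.02 1.07 0.66]
down t 68.61 p [0.5016 0.2826 0.0115] F [-0.   0.1 -0.3] w 1.0 gf 0.0
grip t 68.97 p [0.502  0.2827 0.012 ] F [ 0.2 -0.1  4.4] w 0.683 gf 64.2
stocktop in tool [-0.00343391 -0.00024876 -0.01893418]
lift t 69.53 p [0.5019 0.2827 0.0321] F [-0.4  0.3 -2.2] w 0.686 gf 64.5
held t 71.44 p [0.47   0.3299 0.2596] F [-0.1  0.2 -1.9] w 0.683 gf 64.5
```

View pics/held2.png

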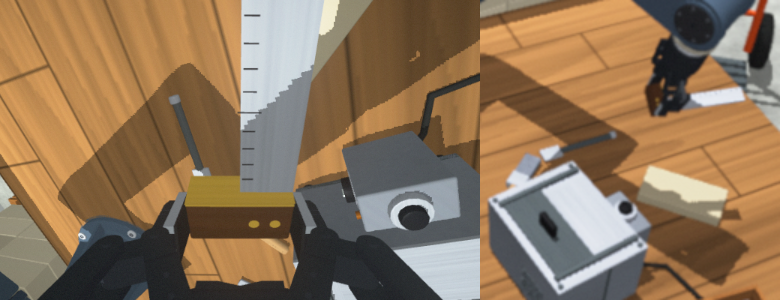

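The square is held by its stock with the blade visible at (270,90). I'll measure its actual pose in the tool frame.

```bash
python3 - 2>/dev/null <<'E'
from sqfit import *
p,d,c=load('held');X=cloud(d,c);R=np.array(m.current_tcp_rot());t=np.array(m.current_ee_pos())
L=(X-t)@R
k=np.zeros(d.shape,np.uint8);cv2.fillConvexPoly(k,np.array([(326,5),(410,5),(388,240),(330,240)]),1)
q=L[(k>0)&np.isfinite(L[...,2])];b,ce,n=plane(q,.0012); n=-n*np.sign(n[2]) ; print('blade plane',len(q),b.sum(),ce,n)
# all pixels near the plane -> blade outline
on=np.isfinite(L[...,2])&(abs((L-ce)@n)<.003);on[:, :290]=0;on[:,460:]=0;on[255:]=0
nn,l,s,_=cv2.connectedComponentsWithStats(on.astype(np.uint8));i=l[100,360];q=L[l==i]
print(s[i],q.min(0),q.max(0))
for lo in np.arange(.02,.13,.02):
    w=q[(q[:,0]>lo)&(q[:,0]<lo+.02)]; print(round(lo,3),np.percentile(w[:,1],[1,99]) if len(w) else None)
z=np.load('rel.npz');Rr=z['Rrel'];print('pred n',Rr[:,2],'x',Rr[:,0])
# brass inner face and stock top along x: slice y at stock half without blade
for y0 in (-.02,-.012,.012,.02):
    w=L[(abs(L[...,1]-y0)<.003)&(L[...,0]>-.04)&(L[...,0]<.03)&(L[...,2]>-.05)&(L[...,2]<.02)]
    print(y0,len(w)); 
    h,e=np.histogram(w[:,0],bins=np.arange(-.03,.03,.005)); 
    for a,bb in zip(h,e):
        g=w[(w[:,0]>=bb)&(w[:,0]<bb+.005)]
        if len(g)>3: print('   x',round(bb,3),len(g),np.percentile(g[:,2],[5,50,95]))
E
```

```text
blade plane 16933 16021 [ 0.0708  0.0147 -0.0288] [-0.2719  0.0057 -0.9623]
[  290     0   142   255 23183] [ 0.0139 -0.0125 -0.0413] [ 0.1059  0.0312 -0.0102]
0.02 [0.0005 0.0303]
0.04 [0.0009 0.0304]
0.06 [0.0008 0.0303]
0.08 [0.0011 0.0305]
0.1 [0.0013 0.0305]
0.12 None
pred n [-0.2768  0.     -0.9609] x [ 0.9609  0.     -0.2768]
-0.02 1172
   x -0.02 19 [-0.0156 -0.0151 -0.0145]
   x -0.015 94 [-0.0169 -0.0159 -0.015 ]
   x -0.01 108 [-0.0184 -0.0174 -0.0164]
   x -0.005 111 [-0.0196 -0.0187 -0.0178]
   x 0.0 124 [-0.021  -0.0201 -0.0193]
   x 0.005 121 [-0.0223 -0.0215 -0.0205]
   x 0.01 349 [-0.0228 -0.0181 -0.0111]
   x 0.015 246 [-0.0118 -0.0056  0.0001]
-0.012 1165
   x -0.02 20 [-0.0155 -0.0148 -0.0143]
   x -0.015 95 [-0.0168 -0.0161 -0.0151]
   x -0.01 107 [-0.018  -0.0173 -0.0164]
   x -0.005 110 [-0.0198 -0.0188 -0.0177]
   x 0.0 121 [-0.0208 -0.0201 -0.019 ]
   x 0.005 126 [-0.0223 -0.0215 -0.0204]
   x 0.01 335 [-0.0228 -0.0181 -0.0113]
   x 0.015 251 [-0.0117 -0.0056  0.    ]
0.012 1315
   x -0.02 21 [-0.0156 -0.0148 -0.0144]
   x -0.015 101 [-0.0166 -0.0159 -0.0149]
   x -0.01 103 [-0.0185 -0.0173 -0.0162]
   x -0.005 120 [-0.0199 -0.0189 -0.018 ]
   x 0.0 115 [-0.0211 -0.02   -0.019 ]
   x 0.005 127 [-0.0224 -0.0215 -0.0206]
   x 0.01 310 [-0.0228 -0.0185 -0.0129]
   x 0.015 130 [-0.0147 -0.0138 -0.0127]
   x 0.02 140 [-0.0161 -0.0151 -0.0142]
0.02 1310
   x -0.02 19 [-0.0153 -0.0149 -0.0143]
   x -0.015 102 [-0.0169 -0.0159 -0.0149]
   x -0.01 100 [-0.0185 -0.0172 -0.0164]
   x -0.005 122 [-0.02   -0.019  -0.0182]
   x 0.0 116 [-0.021  -0.0201 -0.0191]
   x 0.005 131 [-0.0223 -0.0215 -0.0205]
   x 0.01 311 [-0.0226 -0.0181 -0.013 ]
   x 0.015 129 [-0.015  -0.0139 -0.0129]
   x 0.02 134 [-0.0162 -0.0152 -0.0142]
```

The measured pose matches the prediction: pitch 15.8°, heel at tool (15.7, 0.6, -9.2) mm. Next I'll place it on the stone with guarded lowering and a push against the face.

```bash
cat >> h.py <<'E'
SY=np.radians(-55.1); SE=np.array([.5753,-.3789,.0900])
sx=np.array([np.cos(SY),np.sin(SY),0]); sy=np.array([-np.sin(SY),np.cos(SY),0])
Rst=np.stack([sx,sy,[0,0,1.]],1)
a_=np.arctan2(.272,.962); Rsq=np.array([[np.cos(a_),0,-np.sin(a_)],[0,-1,0],[-np.sin(a_),0,-np.cos(a_)]])
RT=Rst@Rsq.T; HT=np.array([.0157,.0006,-.0092])
def sq(x,y,z): return SE+x*sx+y*sy+np.array([0,0,z])-RT@HT
E
cat > place.py <<'E'
from h import *
print(np.round(RT,2).tolist(),m.inverse_kinematics(sq(0,0,0),RT),m.inverse_kinematics(sq(-.03,0,.15),RT))
m.move_l([.47,.33,.36],max_speed=.2)
m.move_ptp(sq(-.03,0,.22),RT); m.move_l(sq(-.012,0,.05),max_speed=.15); m.dwell(.2); st('hover'); snap('wrist','hov')
f0=np.array(m.current_force())
z=.006
m.move_l(sq(-.010,0,z),max_speed=.05)
while z>-.008:
    z-=.001; m.move_l(sq(-.010,0,z),max_speed=.03); df=np.array(m.current_force())-f0
    if df[2]>3: break
print('z contact',z,df)
z+=.0005; x=-.010
while x<.010:
    x+=.001; m.move_l(sq(x,0,z),max_speed=.03); df=np.array(m.current_force())-f0
    if df@sx<-6: break
print('x contact',x,df@sx,df); st('seated')
snap('wrist','seat')
E
python3 place.py; python3 - <<'E' 2>/dev/null
import cv2,numpy as np
a=cv2.imread('pics/hov.png');b=cv2.imread('pics/seat.png')
cv2.imwrite('pics/hs.png',np.hstack([cv2.resize(a,(400,250)),cv2.resize(b,(400,250))]))
E
```

```text
[[0.55, -0.82, -0.16], [-0.79, -0.57, 0.22], [-0.27, 0.0, -0.96]] [-0.67179183  0.85709823  1.19129159  0.07964224  1.35845241  1.83349722] [-0.65971476  0.6589655   1.17611112  0.0810028   1.57018468  1.8619614 ]
hover t 76.11 p [ 0.559  -0.3544  0.1361] F [ 0.   0.3 -1.2] w 0.684 gf 64.5
z contact -0.001 [-0.88661081  0.63397462  5.5483848 ]
x contact 0.002 -6.129775134392515 [-3.05143064  5.34524375  3.44744892]
seated t 81.94 p [ 0.5665 -0.3652  0.0849] F [-2.6  4.8  0.7] w 0.687 gf 65.1
```

View pics/hs.png

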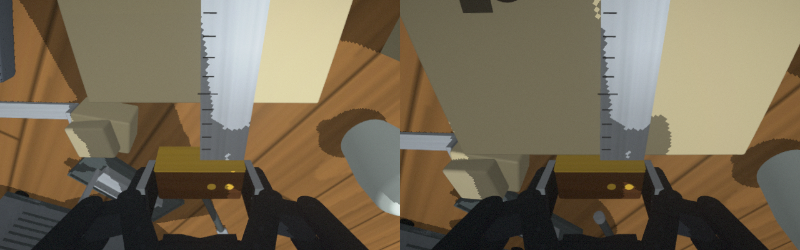

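The stock's brass face sits against the stone's front edge at (607,155), with the blade flat. Next: release, retreat and check everything.

```bash
python3 - <<'E'
from h import *
m.set_gripper(1.0); st('rel'); p=np.array(m.current_ee_pos()); m.move_l(p-.10*RT[:,2],max_speed=.1); st()
m.move_l([*(p-.10*RT[:,2])[:2],.36],max_speed=.2)
m.move_ptp([.45,-.25,.36],down(np.radians(-55.1))); snap('wrist','fin'); snap('top','fin_t'); st()
E
python3 - 2>/dev/null <<'E'
from sqfit import *
p,d,c=load('fin');X=cloud(d,c);w=X-SE;a=w@sx;b=w@sy;z=X[...,2]
k=(z>.083)&(z<.097)&(a>-.03)&(a<.2)&(abs(b)<.13); r=cv2.minAreaRect((np.stack([a[k],b[k]],1)*1000).astype(np.float32)); print('stone+blade',r)
# stone front edge line: points at stone top away from square
e=[]
for y in list(np.arange(-.09,-.045,.003))+list(np.arange(.045,.09,.003)):
    s=(abs(b-y)<.0015)&(z>.085)&(z<.096)&(a>-.02)&(a<.02)
    if s.any(): e.append((y,np.percentile(a[s],1)))
e=np.array(e);pf=np.polyfit(e[:,0],e[:,1],1);print('edge a=%.4f slope %.4f'%(pf[1],pf[0]),'zstone',np.median(z[(a>.02)&(a<.13)&(b>.05)&(b<.09)]))
k=(z>.099)&(z<.115)&(a>-.06)&(a<.03)&(abs(b)<.06);q=X[k];bb,ce,n=plane(q);ab=np.stack([a[k],b[k]],1)[bb]
print('stock',cv2.minAreaRect((ab*1000).astype(np.float32)),'z',ce[2],'n',n)
print('stock front a pct',np.percentile(ab[:,0],[1,99]),'b',np.percentile(ab[:,1],[1,99]))
# blade
hsv=cv2.cvtColor(p,cv2.COLOR_RGB2HSV);k=(z>.0915)&(z<.099)&(a>.01)&(a<.145)&(b>-.05)&(b<.02)
for lo in np.arange(.02,.14,.03):
    s=k&(a>lo)&(a<lo+.03)&(hsv[...,1]<35); print('blade',round(lo,2),np.percentile(b[s],[2,98]),np.median(z[s]))
# ladle
p,d,c=load('fin_t');Y=cloud(d,c)
s=(Y[...,2]>.135)&(Y[...,2]<.16)&(abs(Y[...,0]-.615)<.05)&(abs(Y[...,1]+.136)<.05);print('grip',Y[s].mean(0),s.sum())
s=(X[...,2]>.14)&(X[...,2]<.155)&(abs(X[...,0]-.615)<.05)&(abs(X[...,1]+.136)<.05);print('gripw',X[s].mean(0),s.sum())
E
python3 -c "
import cv2
import numpy as np
a=cv2.imread('pics/fin.png');b=cv2.imread('pics/fin_t.png')
cv2.imwrite('pics/fin2.png',np.hstack([cv2.resize(a,(400,250)),cv2.resize(b,(400,250))]))"
```

```text
rel t 82.38 p [ 0.567  -0.366   0.0851] F [-0.5  0.4 -0.3] w 1.0 gf 0.0
t 83.53 p [ 0.5823 -0.388   0.1805] F [ 0.7  1.  -0.4] w 1.004 gf 0.0
t 87.27 p [ 0.4501 -0.2501  0.3599] F [-0.5  0.3 -0.1] w 1.001 gf 0.0
stone+blade ((60.06861114501953, 0.0907135009765625), (180.0958709716797, 205.59344482421875), 0.03958592191338539)
edge a=-0.0004 slope 0.0022 zstone 0.08978746801636736
stock ((-15.925546646118164, 1.9148578643798828), (59.05339431762695, 30.92503547668457), 89.93871307373047) z 0.1033736391278177 n [-0.0086  0.0127  0.9999]
stock front a pct [-0.0304 -0.0008] b [-0.0276  0.0306]
blade 0.02 [-0.0276  0.0008] 0.09365729920241928
blade 0.05 [-0.0276  0.0002] 0.09367974940639205
blade 0.08 [-0.0276  0.0006] 0.0937488355837878
blade 0.11 [-0.0291 -0.0002] 0.09354067535334487
blade 0.14 [-0.029 -0.   ] 0.0937479723044401
grip [ 0.616  -0.1361  0.1476] 52
gripw [ 0.6137 -0.1369  0.1464] 375
```

View pics/fin2.png

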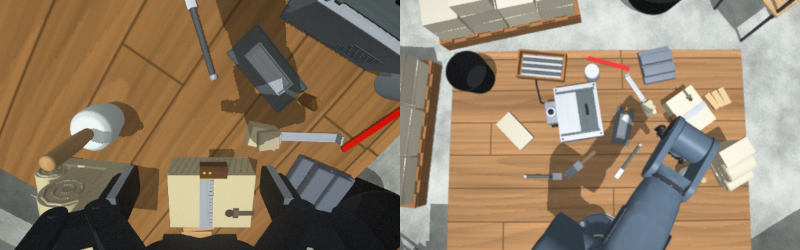

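Wrist view: the square lies on the stone with its stock at (212,170) and its blade across the top, less than 1 mm off the face and less than 1° off square. The ladle stands in its tray at (270,75). The shutter travelled its full 80 mm to the shut stop. Handing in.

```bash
python3 -c "
from h import *
print(m.sign_off())"
```

```text
the job is handed in; nothing more can be done
None
```

The job is handed in, with no verdict returned yet: both billets found are in the trough, the ladle is on its tray, the shutter is shut, the button was pressed the full 6 mm, and the square lies flush and level at the middle of the stone's front face.

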